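# Hang the sieve mallet in its keyed ring stand

## Robot

A 6-joint arm with a two-finger parallel gripper is mounted at the origin on the work surface; the furniture and walls round the work are solid. World frame = base frame: x ahead of the robot, y to its left, z up, the work surface at z = 0. Lengths are in m, angles in rad, forces in N, time in s.
With the tool pointing down it reaches from about 0.3 to 0.775 m from the base axis. Payload 14.6 kg.
Tool frame: the origin (TCP) lies at the very end of the fingers, on their centre line; the grasp point (between the pads) lies 19 mm behind it; z points along the fingers, y is the line along which they close (so a half turn about z gives the same grasp; the last joint's range is limited). The gripper opens to 94 mm and grips with 3 to 60 N. Pads are 16 mm wide; open, the fingers measure 119 mm over their backs; the gripper's body (75 mm by 177 mm) begins 78 mm behind the grasp point.
Start: joints at [-1.356, 0.3, 1.521, -0, 1.321, -0.067], TCP at [0.153, -0.528, 0.183] pointing down, gripper open.
Joint ranges: [-3.03, 3.03], [-0.79, 2.21], [0.23, 2.52], [-1.04, 4.18], [0, 3.07], [-2.55, 2.55]. Speed limits (rad/s): [2.22, 2.22, 2.57, 3.14, 3.14, 3.14].

## Interface

Orientations are given as [roll, pitch, yaw] about the fixed x, y, z axes, in that order (R = Rz(yaw) Ry(pitch) Rx(roll)).
In Python, from station import * gives the robot as it stands.
- The arm moves only by the tool jog_arm, never from a script. Its argument "rows" is a list of rows, each a list of 3 entries, a list of its own where there are three numbers: the shift along the tool's x, y, z in m, then the turn about the tool's z in degrees, then the finger opening in m, from 0 to 0.094. A call has 1 to 12 rows; each row shifts and turns the commanded pose from where the row before left it, along the tool's axes as they then stand; what a row does not reach is not made up. A row lasts 1/12 s, in which the tool goes at most 41.7 mm and 7.16 degrees, less where a joint would pass 70% of its speed; a pose out of reach is approached as far as the arm can. A call is refused whole if a number of a shift passes 0.0417 or a number of a turn 7.16, either way. A call with a gripper value outside its range is refused whole. The fingers move at their own pace and stop on an object; "squeeze" is the grip in N (left out, the last holds). Time passes only in rows, so rows that do not move let the fingers close. It gives the time, the measured TCP pose, the force, the opening and the grip force at its end, in the units of the state.
- get_obs(): the state, without advancing time (a new reading comes with each control period).
- camera(name): name is "side" or "top"; returns a dict with "image" (480x640x3 uint8, red, green, blue), "range_z" (480x640 float32, m along the optical axis (not along the pixel's ray), 0 where there is no reading), "K" (3x3 intrinsics, pixels), "world_from_camera" (4x4, takes a point from camera to world coordinates). Camera axes: x right, y up, looking along -z (the intrinsics and any distortion apply to the point x, -y, -z); pixel columns grow to the right and rows downward; lengths in m; the calibration is good to about 2 mm. A picture is of the moment at which its call begins.
- hand_in(): hands the job in; it is judged then, once.
Trained networks look in a picture, given as the dict that the camera call returned (one of the last four; its "shot" number tells which), for a name from the list of things; names that differ only in an ending like _2 or _b are one class to them, and where a whole thing is asked for, a point or a joint stands for the part that bears it (a point fixed in the world has none). Each returns a list of dicts, best first, with "p" (0 to 1); they miss things now and then, are a little off and sometimes report something else, mostly with a low value. They report only what shows in the picture. A call takes as long as a camera call.
- search_frame(label, picture): "at" ([column, row] as shares, 0 to 1, of the picture: columns of its width, rows of its height, amid what is visible of it).
- spot_point(label, picture): "at" ([column, row] as shares, 0 to 1, of the picture: columns of its width, rows of its height: a listed point, or the origin of a listed thing).
The state is a dict: "time_s": time; "qpos": joint angles; "joint_vel": joint speeds; "tau": joint torques, N m; "ee_pos": TCP position; "eef_rot": TCP orientation; "force": force on the tool from outside, world axes, zero at the start; "moment": the same for the moment, N m; "grip_width": finger opening in m; "grip_force": force on a finger pad.
Only numpy, scipy, OpenCV 4.12 (cv2) and the standard library are available. Lean on these libraries where they do the work, as an engineer would, in place of code of your own. Each camera call takes 0.05 s, during which the arm holds its last target. There are 200 camera calls.

## Task

Pull the mallet out of its storage block and lower it handle-first through the ring of the stand. Its cross pin will come to rest on the ring's rim: press lightly and turn the mallet until the pin drops into the slots and the shoulder under the head sits flush on the ring, then let go. Be gentle with the ring, do not drop the mallet in, and leave the glassware and containers around where they are.

Things in the scene. Friction and masses are not known exactly. Their poses are not given: they have to be found in the camera images.
- mallet: Small sieve mallet, 0.11 to 0.2 kg, at first upright in the block, handle down, leaning up to 3 degrees. Origin: centre of the flat underside of its shoulder disc (30 mm wide, 4 mm thick); z runs up towards the head, x along the head's length. From the shoulder a round wooden handle 13 mm thick runs down to z = -100 mm; above it a neck 18 mm thick carries the head.
- head_mid (a point): Middle of the mallet's head, 29 mm above the mallet's origin, axes as the mallet's. The head is 66 mm long (x), 34 mm high, 30 mm wide (y) with flat upright white sides, good to grip; its two black rubber end faces (beyond 24 mm from the middle) are 32 mm wide and 36 mm high.
- pin_mid (a point): Middle of the steel cross pin through the mallet's handle, 6 mm below the mallet's origin, axes as the mallet's. The pin is 6 mm thick and 40 mm long, along the mallet's x (20 mm to each side).
- handle_end (a point): The lower, rounded end of the mallet's handle, 100 mm below the mallet's origin.
- block: Grey storage block, fixed, 76 x 76 mm, 65 mm high, on a black rubber foot 92 x 92 mm; origin at the centre of its underside. In the middle of its top an upright round hole 15.5 mm wide and 55 mm deep holds the mallet's handle loosely; the mallet's shoulder stands 45 mm above the block's top.
- stand: Grey ring stand, fixed: base plate 150 x 100 x 12 mm, steel post 18 mm thick at its x = +78 mm, and a short arm that carries the ring; nothing rises above the ring's top face. Origin on the table right under the ring's centre, z up.
- ring_top (a point): Centre of the flat top face of the steel ring (a bush in the stand's arm), 140 mm above the table, axes as the stand's (not the slots'). The ring is 57 mm wide, 14 mm thick; bore 16.5 mm, widened to 22.5 mm at the top by a 3 mm chamfer. It must not be loaded with more than 25 N. With the pin across its rim the mallet's origin is 9 mm above this point; fully home it is level with it.
- ring_centre (a point): Centre of the bore, 7 mm below the top face. Two opposite pin slots, 9.5 mm wide (1.5 mm chamfers at the top), run from the bore right out through the ring's wall, over its full thickness. Their direction is not measured: along the stand's x axis, turned about z by up to 0.75 rad either way; fixed under light load. A pin turned to within about 0.08 rad of them drops in under a few newtons.
- flask: Conical glass flask, 68 mm across, 115 mm high, loose; leave alone. Origin at the centre of its underside.
- dish: Petri dish, 64 mm across, 15 mm high, loose; leave alone. Origin at the centre of its underside.
- jar: Cream-coloured bottle with white cap, 59 mm across, 115 mm high, loose; leave alone. Origin at the centre of its underside.
- dropper: Small brown bottle with black cap, 35 mm across, 78 mm high, loose; leave alone. Origin at the centre of its underside.
- tub: Open beige tub, 61 mm across, 56 mm high, loose; leave alone. Origin at the centre of its underside.

How it is judged:
On the way, in this order (a step that is already met when the one before it is completed fails the run):
1. the mallet's handle is pulled fully out of the block (z of handle_end in the frame of block above 0.067 m and angle between mallet's own z axis and vertical below 0.5 rad), for 0.1 s.
2. the handle is threaded through the ring from above, the mallet not yet seated (z of handle_end in the frame of ring_top below -0.03 m and z of mallet in the frame of ring_top above 0.004 m and horizontal distance between each of mallet, handle_end and ring_top below 0.015 m), for 0.1 s.
At the end, for the whole second after the job is handed in: The mallet hangs head up in the ring, released and at rest: shoulder on the bush's top face (origin within 2.5 mm of its height, 5 mm sideways), upright within 4 degrees, which needs the pin in the slots (z of mallet in the frame of ring_top between -0.003 and 0.0025 m and horizontal distance between mallet and ring_top below 0.005 m and angle between mallet's own z axis and vertical below 0.07 rad and linear speed of mallet below 0.02 m/s and contact force between the fingers and mallet below 0.1 N); the robot touches nothing.
It fails at once if the ring stand is loaded by the mallet with more than 25 N (pressed hard, or the mallet dropped in) (contact force between mallet and stand above 25 N).
It fails at once if the robot pushes against the ring stand with more than 15 N (contact force between any of the fingers, the arm and stand above 15 N).
It fails at once if the mallet falls freely (faster than 0.6 m/s) (linear speed of mallet above 0.6 m/s and contact force between the fingers and mallet below 0.1 N).
It fails at once if a flask, dish, bottle or tub standing around is moved by more than 2 cm (distance of any of flask, dish, jar, dropper, tub from where it was at the start of the episode above 0.02 m).
It also fails if it takes over 72 s, if anything falls off the work surface, if the arm or the gripper's body presses on something with over 40 N, if the wrist force passes 120 N, or if a joint passes its speed limit or range.

## Working session

There is one attempt and no reset: what is moved stays moved. The work goes in short steps, Python scripts to look and compute and a tool call to move; the robot and the scene stay as the last step left them, time stands still between calls to the robot, and variables do not carry over. Pictures are saved under pics/ and viewed, at most 10 in all, crops included, and the job is handed in when it is done.

Besides the shell and the picture viewer there is one more tool, called after ">>>" as name(argument=value, ...), one argument or row to a line, values as JSON. jog_arm: Moves the arm, as the interface text tells. Its arguments: {"type":"object","properties":{"rows":{"type":"array","items":{"type":"array"}},"squeeze":{"type":"number"}},"required":["rows"]}

```bash
mkdir -p pics
cat > h.py <<'E'
from station import *
import numpy as np, cv2
def world(c,u,v,rz=None,z=None):
    K=c["K"];T=np.array(c["world_from_camera"])
    d=np.array([(u-K[0][2])/K[0][0],-(v-K[1][2])/K[1][1],-1.0])
    if z is not None:
        dw=T[:3,:3]@d; s=(z-T[2,3])/dw[2]; return T[:3,3]+s*dw
    if rz is None: rz=np.median([x for x in c["range_z"][int(v)-1:int(v)+2,int(u)-1:int(u)+2].ravel() if x>0] or [0])
    return T[:3,:3]@(d*rz)+T[:3,3]
def proj(c,p):
    T=np.array(c["world_from_camera"]);q=T[:3,:3].T@(np.array(p)-T[:3,3]);q=q*[1,-1,-1];k=c["K"]@q;return k[:2]/k[2]
def save(c,n): cv2.imwrite("pics/"+n,cv2.cvtColor(c["image"],cv2.COLOR_RGB2BGR))
E
python3 - <<'E'
from h import *
np.set_printoptions(precision=4,suppress=True)
for n in("top","side"):
    c=camera(n);save(c,n+"0.png");print(n,c["K"].tolist() if hasattr(c["K"],'tolist') else c["K"],np.array(c["world_from_camera"]))
    print([k for k in c])
    for l in("mallet","head_mid","pin_mid","block","stand","ring_top","ring_centre","flask","dish","jar","dropper","tub"):
        for r in spot_point(l,c)[:2]:
            u,v=r["at"][0]*640,r["at"][1]*480
            try: print(l,round(r["p"],2),round(u,1),round(v,1),world(c,u,v))
            except Exception as e: print(l,u,v,e)
E
```

```text
top [[607.7574768969248, 0.0, 317.45061258638464], [0.0, 607.7574768969248, 244.57533811103428], [0.0, 0.0, 1.0]] [[ 0.0154  0.9972 -0.0734  0.415 ]
 [-0.9998  0.0143 -0.0155 -0.0421]
 [-0.0144  0.0736  0.9972  1.2753]
 [ 0.      0.      0.      1.    ]]
['image', 'range_z', 'K', 'world_from_camera', 'shot']
mallet 0.66 443.4 260.4 [ 0.4714 -0.2563  0.1576]
mallet 0.19 404.7 327.2 [ 0.3456 -0.1923  0.1089]
head_mid 0.84 446.7 261.2 [ 0.4701 -0.2626  0.1567]
head_mid 0.46 441.0 259.8 [ 0.4725 -0.2522  0.1565]
pin_mid 0.84 442.9 262.7 [ 0.4672 -0.2557  0.1562]
block 0.85 430.5 266.4 [ 0.4637 -0.2481  0.0678]
block 0.16 271.2 257.5 [0.4795 0.0734 0.0132]
stand 0.8 277.1 260.3 [0.4679 0.0504 0.1415]
ring_top 0.71 271.4 259.8 [0.4747 0.0728 0.0126]
ring_top 0.28 194.6 227.0 [0.542  0.2372 0.0038]
ring_centre 0.85 270.1 256.2 [0.4823 0.0759 0.0119]
flask 0.87 340.0 170.7 [ 0.6492 -0.0659  0.0889]
dish 0.77 355.3 306.5 [ 0.3808 -0.1026  0.0145]
jar 0.64 406.1 327.8 [ 0.345  -0.1941  0.1152]
dropper 0.67 465.7 181.6 [ 0.6356 -0.3195  0.0616]
tub 0.67 195.7 229.5 [0.537  0.2353 0.0011]
side [
[... 373 characters left out ...]
156.6 [ 0.4757 -0.2497  0.1394]
pin_mid 0.93 325.6 167.4 [ 0.4772 -0.251   0.1096]
block 0.94 325.0 203.3 [ 0.4789 -0.2269  0.0274]
stand 0.71 326.1 312.5 [0.4747 0.0779 0.0083]
stand 0.17 323.9 155.4 [ 0.4808 -0.248   0.1436]
ring_top 0.7 325.1 310.0 [0.4766 0.0721 0.0088]
ring_top 0.64 325.3 257.1 [0.4758 0.0539 0.1332]
ring_centre 0.7 324.4 309.6 [0.4779 0.0731 0.011 ]
flask 0.87 236.8 258.3 [ 0.6572 -0.0414  0.0353]
flask 0.46 253.0 190.6 [0.5127 0.5395 0.6674]
dish 0.88 372.9 250.2 [ 0.3771 -0.088   0.0139]
jar 0.94 385.2 217.2 [ 0.3457 -0.1816  0.0248]
jar 0.43 327.3 308.4 [0.4724 0.069  0.0098]
dropper 0.57 252.9 187.4 [0.5125 0.5396 0.6698]
tub 0.63 284.6 389.5 [0.5046 0.5404 0.46  ]
```

Run:
```python
import cv2,numpy as np
t=cv2.imread("pics/top0.png");s=cv2.imread("pics/side0.png")
a=t[215:305,235:345];b=t[220:310,395:505]
A=np.hstack([cv2.resize(x,None,fx=3.6,fy=3.6,interpolation=cv2.INTER_CUBIC) for x in(a,b)])
cv2.imwrite("pics/z0.png",A)
c=s[225:335,260:390];d=s[120:230,260:390]
cv2.imwrite("pics/z1.png",np.hstack([cv2.resize(x,None,fx=3,fy=3,interpolation=cv2.INTER_CUBIC) for x in(c,d)]))
```

```text
(no output)
```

View pics/top0.png

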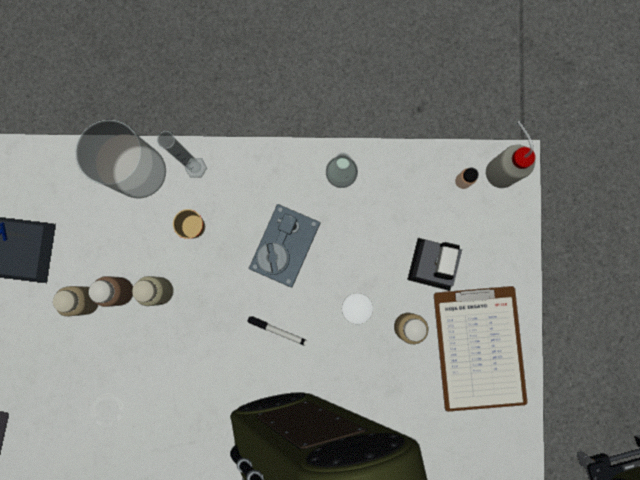

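View pics/z0.png

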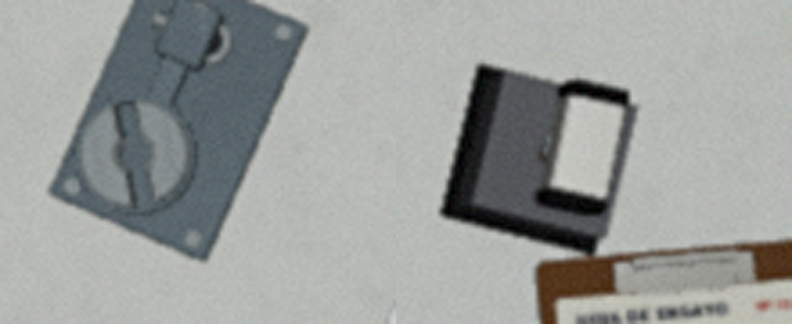

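View pics/z1.png

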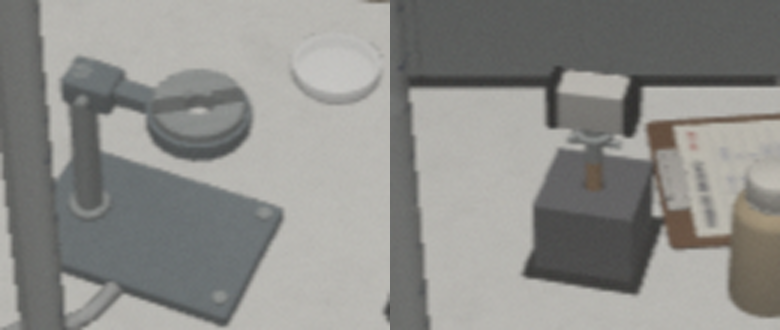

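The top view shows the stand ring near (273,258), with its slot running from about (269,243) to (275,273). The mallet head is at (447,261), with its long axis close to vertical in the picture. Next I'll measure the ring, slot and head from the depth clouds.

```bash
cat > m.py <<'E'
from h import *
np.set_printoptions(precision=4,suppress=True)
def cloud(c):
    v,u=np.mgrid[0:480,0:640];rz=c["range_z"];K=np.array(c["K"]);T=np.array(c["world_from_camera"])
    P=np.stack([(u-K[0,2])/K[0,0]*rz,-(v-K[1,2])/K[1,1]*rz,-rz],-1)
    W=P@T[:3,:3].T+T[:3,3]; W[rz<=0]=np.nan; return W
def rect(P):
    r=cv2.minAreaRect((P[:,:2]*1000).astype(np.float32)); b=cv2.boxPoints(r)
    e=max((b[1]-b[0],b[2]-b[1]),key=np.linalg.norm); return np.array(r[0])/1000,np.array(r[1]),np.arctan(e[1]/e[0]),P[:,2].mean(),len(P)
def sel(W,x,y,r,z0,z1): 
    return (np.hypot(W[...,0]-x,W[...,1]-y)<r)&(W[...,2]>z0)&(W[...,2]<z1)
E
python3 - <<'E'
from m import *
for n in("top","side"):
    c=camera(n);W=cloud(c)
    P=W[sel(W,.47,-.262,.06,.147,.168)];print(n,"head",rect(P),P.mean(0))
    if n=="top":
        A=np.c_[P[:,:2]-P[:,:2].mean(0),np.ones(len(P))];print("tilt",np.linalg.lstsq(A,P[:,2],rcond=None)[0],P[:,2].std())
    m=sel(W,.47,.055,.045,.125,.15);P=W[m];print("ring+arm",rect(P))
    h,e=cv2.findContours(m.astype(np.uint8),0,1)[:2]
    B=W[sel(W,.472,.065,.12,.006,.02)];print("base",rect(B))
    K=W[sel(W,.47,-.25,.06,.055,.075)];print("block",rect(K),K.mean(0))
    # ring plane: rectify gray image at z=.14, 0.5mm/px
    g=np.arange(-40,40.1,.25)/1000;X,Y=np.meshgrid(g+.470,g+.055)
    uv=np.array([proj(c,(x,y,.14)) for x,y in zip(X.ravel(),Y.ravel())]).astype(np.float32).reshape(*X.shape,2)
    R=cv2.remap(cv2.cvtColor(c["image"],cv2.COLOR_RGB2BGR),uv[...,0],uv[...,1],cv2.INTER_CUBIC)
    cv2.imwrite(f"pics/r_{n}.png",R)
a=cv2.imread("pics/r_top.png");b=cv2.imread("pics/r_side.png");o=cv2.resize(np.hstack([a,b]),None,fx=1.24,fy=1.24)
cv2.imwrite("pics/r.png",o)
for n in "flask dish jar dropper tub".split():pass
E
```

```text
top head (array([ 0.4717, -0.2644]), array([32.5983, 66.1034]), np.float32(-0.1959634), np.float64(0.15693821245434317), 619) [ 0.4715 -0.2638  0.1569]
tilt [-0.0156 -0.0461  0.1569] 0.0024759108034032302
ring+arm (array([0.476, 0.061]), array([68.512 , 63.4937]), np.float32(0.25796062), np.float64(0.13818054625844836), 797)
base (array([0.4732, 0.0597]), array([226.8437, 229.9928]), np.float32(-0.85852706), np.float64(0.01266097701953858), 2425)
block (array([ 0.472 , -0.2646]), array([77.0103, 76.8362]), np.float32(1.3255521), np.float64(0.0660141859267664), 842) [ 0.4706 -0.2523  0.066 ]
side head (array([ 0.4723, -0.2601]), array([37.3614, 66.1029]), np.float32(-0.21194975), np.float64(0.1532973997677578), 315) [ 0.4723 -0.2592  0.1533]
ring+arm (array([0.4764, 0.0653]), array([68.2335, 61.7092]), np.float32(0.2288284), np.float64(0.1349000120895452), 834)
base (array([0.5057, 0.0487]), array([103.9454, 149.6235]), np.float32(-0.3927735), np.float64(0.010748072373367168), 2631)
block (array([ 0.4723, -0.2625]), array([83.6161, 78.0191]), np.float32(1.3249316), np.float64(0.06275633486713532), 752) [ 0.4722 -0.256   0.0628]
```

View pics/r.png

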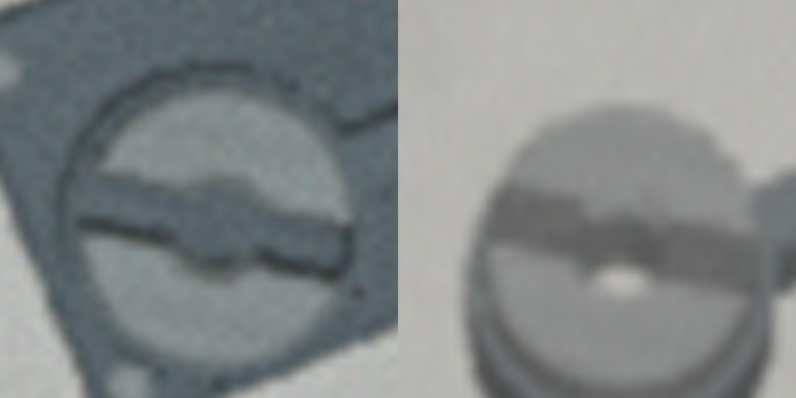

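The rectified ring view puts the ring centre at about (0.474, 0.061) in the top camera and (0.475, 0.064) in the side camera. The slot yaw is about +0.18 rad in both. The head is at (0.472, -0.263) with yaw about -0.20.

Run:
```python
from h import *
o=get_obs();print({k:np.round(v,4) for k,v in o.items()})
```

```text
{'time_s': np.float64(1.4), 'qpos': array([-1.3556,  0.2999,  1.5211,  0.    ,  1.3207, -0.0666]), 'joint_vel': array([ 0.0009,  0.0014, -0.0017, -0.0018, -0.0009,  0.0008]), 'tau': array([-5.00000e-04, -5.31661e+01, -3.52920e+01,  7.08000e-02,
        2.13000e-02, -0.00000e+00]), 'ee_pos': array([ 0.1529, -0.5283,  0.1829]), 'eef_rot': array([-3.1415, -0.    ,  0.2818]), 'force': array([-0.222 , -0.802 ,  1.0865]), 'moment': array([0.0117, 0.0237, 0.0017]), 'grip_force': np.float64(0.0), 'grip_width': np.float64(0.0937)}
```

>>> jog_arm(
  rows=[
    [[0,0,-0.005],6.9,0.094],
    [[0,0,-0.005],6.9,0.094],
    [[0,0,-0.005],6.9,0.094],
    [[0,0,-0.005],6.9,0.094],
    [[0.0186,-0.0231,0],0,0.094],
    [[0.0186,-0.0231,0],0,0.094],
    [[0.0186,-0.0231,0],0,0.094],
    [[0.0186,-0.0231,0],0,0.094],
    [[0.0186,-0.0231,0],0,0.094],
    [[0.0186,-0.0231,0],0,0.094],
    [[0.0186,-0.0231,0],0,0.094],
    [[0.0186,-0.0231,0],0,0.094],
  ],
  squeeze=30,
)

```text
time_s: 2.4
ee_pos: [0.3364, -0.3756, 0.2031]
eef_rot: [3.141, -0.0, -0.2]
force: [1.1, -1.5, -0.1]
grip_width: 0.0943
grip_force: 0.0
```

>>> jog_arm(
  rows=[
    [[0.0186,-0.0231,0],0,0.094],
    [[0.0186,-0.0231,0],0,0.094],
    [[0.0186,-0.0231,0],0,0.094],
    [[0.0186,-0.0231,0],0,0.094],
    [[0.0186,-0.0231,0],0,0.094],
    [[0.0186,-0.0231,0],0,0.094],
    [[0,0,0],0,0.07],
    [[0,0,0],0,0.07],
  ],
)

```text
time_s: 3.07
ee_pos: [0.473, -0.2622, 0.2027]
eef_rot: [-3.142, 0.0, -0.198]
force: [-0.2, -0.1, -0.5]
grip_width: 0.0842
grip_force: 0.0
```

>>> jog_arm(
  rows=[
    [[0,0,0.02],0,0.07],
    [[0,0,0.02],0,0.07],
    [[0,0,0.02],0,0.07],
    [[0,0,0.014],0,0.07],
    [[0,0,0.007],0,0.07],
    [[0,0,0],0,0.06],
    [[0,0,0],0,0.05],
    [[0,0,0],0,0.042],
    [[0,0,0],0,0.036],
    [[0,0,0],0,0.03],
    [[0,0,0],0,0.025],
    [[0,0,0],0,0.02],
  ],
  squeeze=30,
)

```text
time_s: 4.07
ee_pos: [0.4725, -0.2631, 0.1223]
eef_rot: [3.141, -0.001, -0.2]
force: [-0.2, -0.0, 2.5]
grip_width: 0.0297
grip_force: 30.0
```

>>> jog_arm(
  rows=[
    [[0,0,0],0,0.01],
    [[0,0,0],0,0.01],
    [[0,0,0],0,0.01],
  ],
)

```text
time_s: 4.32
ee_pos: [0.4725, -0.2632, 0.1222]
eef_rot: [3.141, -0.001, -0.2]
force: [-0.0, -0.2, 3.3]
grip_width: 0.0296
grip_force: 30.0
```

>>> jog_arm(
  rows=[
    [[0,0,-0.008],0,0.01],
    [[0,0,-0.016],0,0.01],
    [[0,0,-0.016],0,0.01],
    [[0,0,-0.016],0,0.01],
    [[0,0,-0.016],0,0.01],
    [[0,0,-0.016],0,0.01],
    [[0,0,-0.016],0,0.01],
    [[0,0,-0.016],0,0.01],
    [[0,0,-0.016],0,0.01],
    [[0,0,-0.012],0,0.01],
    [[0,0,-0.006],0,0.01],
    [[0,0,0],0,0.01],
  ],
)

```text
time_s: 5.32
ee_pos: [0.4725, -0.2631, 0.2772]
eef_rot: [3.141, -0.002, -0.2]
force: [0.5, -0.4, -1.8]
grip_width: 0.0295
grip_force: 30.0
```

>>> jog_arm(
  rows=[
    [[-0.003,-0.015,0],0,0.01],
    [[-0.0055,-0.0279,0],0,0.01],
    [[-0.0055,-0.0279,0],0,0.01],
    [[-0.0055,-0.0279,0],0,0.01],
    [[-0.0055,-0.0279,0],0,0.01],
    [[-0.0055,-0.0279,0],0,0.01],
    [[-0.0055,-0.0279,0],0,0.01],
    [[-0.0055,-0.0279,0],0,0.01],
    [[-0.0055,-0.0279,0],0,0.01],
    [[-0.0055,-0.0279,0],0,0.01],
    [[-0.0055,-0.0279,0],0,0.01],
    [[-0.0048,-0.0255,0],0,0.01],
  ],
)

```text
time_s: 6.32
ee_pos: [0.4732, 0.0647, 0.275]
eef_rot: [3.141, 0.002, -0.199]
force: [-0.5, -0.2, -1.0]
grip_width: 0.0298
grip_force: 30.0
```

>>> jog_arm(
  rows=[
    [[0,0,0],-5.45,0.01],
    [[0,0,0],-5.45,0.01],
    [[0,0,0],-5.45,0.01],
    [[0,0,0],-5.45,0.01],
    [[0,0,0],0,0.01],
    [[0,0,0],0,0.01],
  ],
)

```text
time_s: 6.82
ee_pos: [0.4737, 0.063, 0.2753]
eef_rot: [-3.141, 0.001, 0.178]
force: [0.9, -0.3, -1.6]
grip_width: 0.0295
grip_force: 30.0
```

Run:
```python
from m import *
o=get_obs();print(o["ee_pos"],o["eef_rot"],o["force"])
s=camera("side");t=camera("top");save(s,"s1.png")
for l in("mallet","pin_mid","handle_end","head_mid","ring_top"):
    for r in spot_point(l,s)[:2]:print(l,round(r["p"],2),np.array(r["at"])*[640,480])
ex=o["ee_pos"]
for z in(.2772+.019-.002-.029,.1363+.03,.15):print(z,proj(s,(ex[0],ex[1],z)))
a=cv2.imread("pics/s1.png")[130:330,240:420];b=cv2.cvtColor(t["image"],4)[190:310,215:345]
cv2.imwrite("pics/s1z.png",np.hstack([cv2.resize(a,(540,600),interpolation=2),cv2.resize(b,(260,600//2),interpolation=2) if 0 else cv2.copyMakeBorder(cv2.resize(b,(260,240),interpolation=2),0,360,0,0,0)]))
```

```text
[0.4737 0.063  0.2753] [-3.1414  0.0012  0.1779] [ 0.8921 -0.2569 -1.6317]
mallet 0.67 [326.784 203.712]
pin_mid 0.95 [328.576 209.088]
pin_mid 0.16 [237.12  258.816]
handle_end 0.92 [323.584 243.6  ]
head_mid 0.92 [327.68 190.08]
ring_top 0.77 [323.392 257.904]
0.2652 [326.1723 203.5571]
0.1663 [326.3724 247.2888]
0.15 [326.4029 253.9584]
```

View pics/s1z.png

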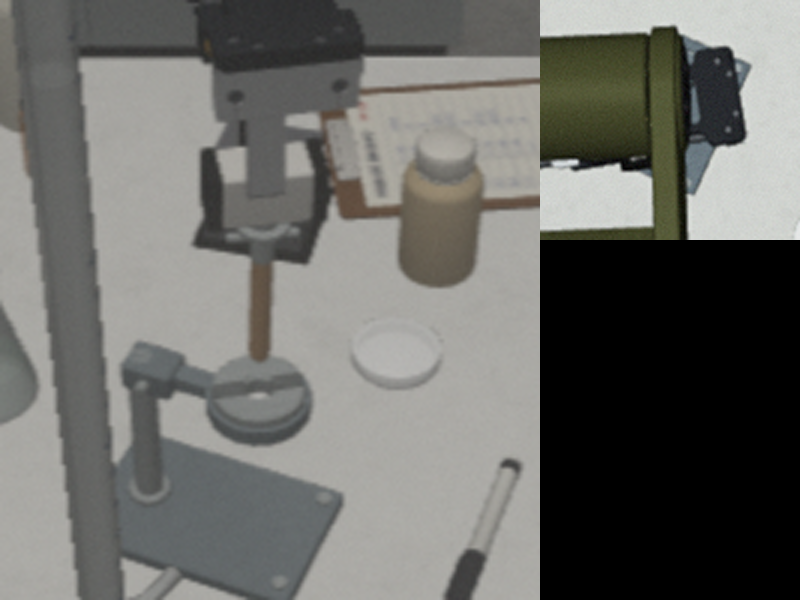

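Side view: the handle tip is at about (326.3,248) and the ring centre at (326,262). The handle is nearly vertical. Now a handle-versus-ring comparison in the same camera.

Run:
```python
from m import *
c=camera("side");W=cloud(c);T=np.array(c["world_from_camera"])
m=(abs(W[...,0]-.474)<.015)&(abs(W[...,1]-.065)<.03)&(W[...,2]>.172)&(W[...,2]<.24)
v,u=np.nonzero(m)
rows=[]
for r in np.unique(v):
    P=W[r,u[v==r]];
    if 3<=len(P)<=12: rows.append([r,len(P),*P.mean(0)])
rows=np.array(rows);print(rows[::3])
A=np.c_[rows[:,4]-.14,np.ones(len(rows))]
for i in(2,3):print("fit",np.linalg.lstsq(A,rows[:,i],rcond=None)[0])
cam=T[:3,3];d=cam-np.array([.474,.063,.2]);d[2]=0;print("to cam",d/np.linalg.norm(d))
P=W[sel(W,.474,.062,.027,.130,.145)];print("ring top z",np.median(P[:,2]))
# ring plane gray: circle by bright-disc contour
g=np.arange(-35,35.1,.25)/1000;X,Y=np.meshgrid(g+.474,g+.062)
for z in(.14,float(np.median(P[:,2]))):
    Q=np.stack([X,Y,np.full_like(X,z)],-1);q=(Q-T[:3,3])@T[:3,:3]*[1,-1,-1];k=q@np.array(c["K"]).T;uv=(k[...,:2]/k[...,2:]).astype(np.float32)
    D=cv2.remap(W[...,2].astype(np.float32),uv[...,0],uv[...,1],cv2.INTER_NEAREST)
    M=((D>z-.008)&(D<z+.006)&(np.hypot(X-.474,Y-.062)<.034)).astype(np.uint8)
    # centre of the best 28.5mm disc, top-face match
    k=np.hypot(*np.meshgrid(g,g))<.0275
    ys,xs=np.nonzero(M);print(z,"mask",X[0,xs].min(),X[0,xs].max(),Y[ys,0].min(),Y[ys,0].max())
```

```text
[[218.       7.       0.4724   0.0672   0.2376]
 [221.       7.       0.4724   0.0666   0.2305]
 [224.       8.       0.4733   0.0664   0.2236]
 [227.       8.       0.4733   0.0659   0.2164]
 [230.       8.       0.4733   0.0666   0.2103]
 [233.       8.       0.4734   0.0674   0.2041]
 [236.       7.       0.4725   0.0666   0.1965]
 [239.       7.       0.4743   0.0674   0.1901]
 [242.       7.       0.4743   0.068    0.1837]
 [245.       7.       0.4743   0.0671   0.1757]]
fit [-0.0296  0.4754]
fit [-0.0041  0.0672]
to cam [-0.0089  1.      0.    ]
ring top z 0.13807662959302752
0.14 mask 0.44375 0.5075 0.036000000000000004 0.09575
0.13807662959302752 mask 0.4435 0.5077499999999999 0.034 0.09575
```

>>> jog_arm(
  rows=[
    [[0.0007,0,0.006],0,0.01],
    [[0,0,0.008],0,0.01],
    [[0,0,0.008],0,0.01],
    [[0.0002,0,0.007],0,0.01],
    [[0.0002,0,0.007],0,0.01],
    [[0.0002,0,0.007],0,0.01],
    [[0.0002,0,0.007],0,0.01],
    [[0,0,0],0,0.01],
  ],
)

```text
time_s: 7.88
ee_pos: [0.4752, 0.0628, 0.2243]
eef_rot: [-3.141, 0.002, 0.181]
force: [-0.4, 0.4, -1.8]
grip_width: 0.0295
grip_force: 30.0
```

>>> jog_arm(
  rows=[
    [[0.0002,0,0.007],0,0.01],
    [[0.0002,0,0.007],0,0.01],
    [[0.0002,0,0.007],0,0.01],
    [[0.0002,0,0.007],0,0.01],
    [[0.0002,0,0.007],0,0.01],
    [[0.0002,0,0.007],0,0.01],
    [[0.0002,0,0.007],0,0.01],
    [[0.0002,0,0.005],0,0.01],
    [[0,0,0],0,0.01],
  ],
)

```text
time_s: 8.63
ee_pos: [0.4769, 0.0631, 0.1708]
eef_rot: [-3.141, 0.002, 0.181]
force: [0.3, -1.2, -1.8]
grip_width: 0.0296
grip_force: 30.0
```

Run:
```python
from m import *
s=camera("side");save(s,"s2.png")
a=cv2.imread("pics/s2.png")[200:300,265:385]
cv2.imwrite("pics/s2z.png",cv2.resize(a,(720,600),interpolation=2))
```

```text
(no output)
```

View pics/s2z.png

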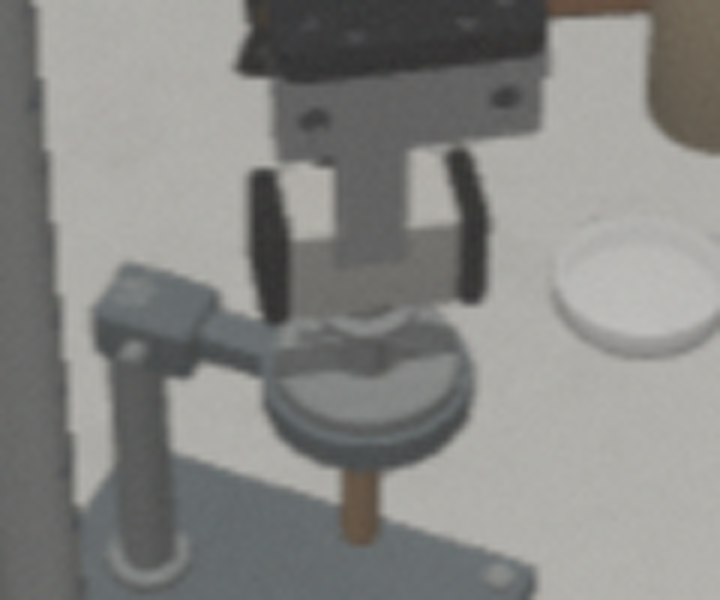

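The handle is threaded through the ring, the pin is above the slots, and no contact force shows yet. Lowering slowly.

>>> jog_arm(
  rows=[
    [[0,0,0.002],0,0.01],
    [[0,0,0.002],0,0.01],
    [[0,0,0.002],0,0.01],
    [[0,0,0.001],0,0.01],
    [[0,0,0.001],0,0.01],
    [[0,0,0.001],0,0.01],
    [[0,0,0.001],0,0.01],
    [[0,0,0],0,0.01],
  ],
)

```text
time_s: 9.35
ee_pos: [0.4773, 0.0631, 0.1617]
eef_rot: [3.142, 0.0, 0.181]
force: [-1.6, -1.5, -1.8]
grip_width: 0.0298
grip_force: 30.0
```

>>> jog_arm(
  rows=[
    [[0,0,0.001],0,0.01],
    [[0,0,0.001],0,0.01],
    [[0,0,0],0,0.01],
  ],
)

```text
time_s: 9.6
ee_pos: [0.4773, 0.0631, 0.1598]
eef_rot: [3.142, 0.0, 0.181]
force: [-1.0, -1.1, -2.0]
grip_width: 0.0299
grip_force: 30.0
```

>>> jog_arm(
  rows=[
    [[0,0,0.001],0,0.01],
    [[0,0,0.001],0,0.01],
    [[0,0,0],0,0.01],
  ],
)

```text
time_s: 9.85
ee_pos: [0.4773, 0.0631, 0.1577]
eef_rot: [-3.142, 0.0, 0.181]
force: [-0.9, -2.1, -2.2]
grip_width: 0.0298
grip_force: 30.0
```

>>> jog_arm(
  rows=[
    [[0,0,0.001],0,0.01],
    [[0,0,0.0005],0,0.01],
    [[0,0,0],0,0.01],
  ],
)

```text
time_s: 10.1
ee_pos: [0.4773, 0.0631, 0.1563]
eef_rot: [-3.142, 0.0, 0.181]
force: [-0.6, -1.7, -1.7]
grip_width: 0.0293
grip_force: 30.0
```

>>> jog_arm(
  rows=[
    [[0,0,0.001],0,0.01],
    [[0,0,0.001],0,0.01],
    [[0,0,0],0,0.01],
  ],
)

```text
time_s: 10.35
ee_pos: [0.4773, 0.0631, 0.1542]
eef_rot: [-3.142, 0.0, 0.181]
force: [-1.7, -1.0, -1.5]
grip_width: 0.0295
grip_force: 30.0
```

>>> jog_arm(
  rows=[
    [[0,0,0.0005],0,0.01],
    [[0,0,0.0005],0,0.01],
    [[0,0,0],0,0.01],
  ],
)

```text
time_s: 10.6
ee_pos: [0.4773, 0.0631, 0.1534]
eef_rot: [-3.142, 0.0, 0.181]
force: [-0.8, -1.4, -1.0]
grip_width: 0.0296
grip_force: 30.0
```

>>> jog_arm(
  rows=[
    [[0,0,0.0005],0,0.01],
    [[0,0,0.0003],0,0.01],
    [[0,0,0],0,0.01],
  ],
)

```text
time_s: 10.85
ee_pos: [0.4773, 0.0631, 0.1526]
eef_rot: [-3.142, -0.0, 0.181]
force: [-0.9, -1.2, -1.0]
grip_width: 0.0295
grip_force: 30.0
```

>>> jog_arm(
  rows=[
    [[0,0,0.0004],0,0.01],
    [[0,0,0.0002],0,0.01],
    [[0,0,0],0,0.01],
  ],
)

```text
time_s: 11.1
ee_pos: [0.4776, 0.0631, 0.1524]
eef_rot: [3.142, -0.001, 0.181]
force: [-1.2, -1.4, 5.2]
grip_width: 0.0299
grip_force: 30.0
```

>>> jog_arm(
  rows=[
    [[0,0,0],0,0.02],
    [[0,0,0],0,0.02],
  ],
  squeeze=5,
)

```text
time_s: 11.27
ee_pos: [0.4777, 0.0631, 0.1523]
eef_rot: [3.141, -0.001, 0.18]
force: [0.1, -0.8, 4.7]
grip_width: 0.0298
grip_force: 5.0
```

>>> jog_arm(
  rows=[
    [[0,0,0],0,0.034],
    [[0,0,0],0,0.04],
    [[0,0,0],0,0.05],
    [[0,0,0],0,0.06],
    [[0,0,0],0,0.06],
    [[0,0,0],0,0.06],
    [[0,0,0],0,0.06],
  ],
)

```text
time_s: 11.85
ee_pos: [0.4773, 0.0631, 0.152]
eef_rot: [-3.142, 0.0, 0.181]
force: [-0.1, -0.8, 0.0]
grip_width: 0.0601
grip_force: 0.0
```

Run:
```python
from m import *
s=camera("side");save(s,"s3.png")
a=cv2.imread("pics/s3.png")[200:300,265:385]
cv2.imwrite("pics/s3z.png",cv2.resize(a,(720,600),interpolation=2))
```

```text
(no output)
```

View pics/s3z.png

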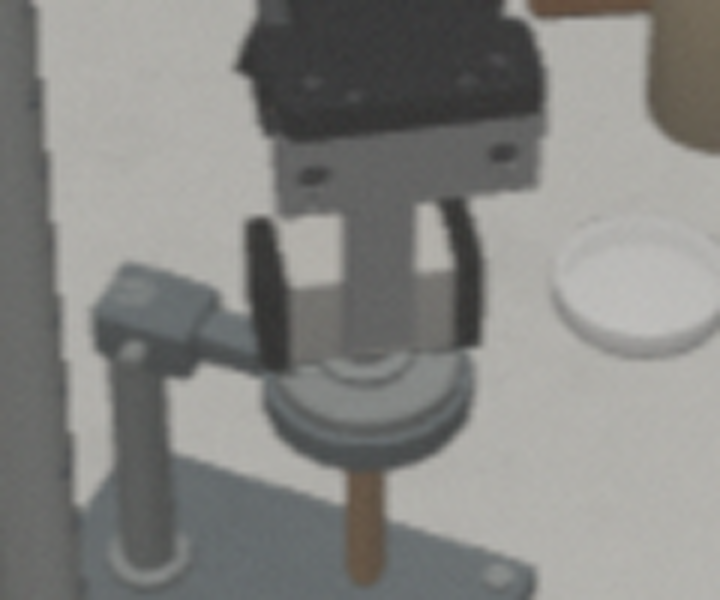

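The shoulder disc sits flush on the ring at about (365,365) in the crop, and the handle hangs straight. I'll back the gripper off upward.

>>> jog_arm(
  rows=[
    [[0,0,-0.005],0,0.06],
    [[0,0,-0.01],0,0.06],
    [[0,0,-0.015],0,0.06],
    [[0,0,-0.015],0,0.06],
    [[0,0,-0.02],0,0.06],
    [[0,0,-0.02],0,0.06],
    [[0,0,-0.02],0,0.06],
    [[0,0,-0.01],0,0.06],
    [[0,0,0],0,0.06],
    [[0,0,0],0,0.06],
  ],
)

```text
time_s: 12.73
ee_pos: [0.4773, 0.0631, 0.2669]
eef_rot: [3.142, -0.0, 0.181]
force: [0.1, -0.2, 0.0]
grip_width: 0.0599
grip_force: 0.0
```

Run:
```python
from m import *
c=camera("side");W=cloud(c);P=W[sel(W,.474,.062,.045,.165,.2)];print(len(P),P.mean(0),np.percentile(P[:,2],[5,50,95]))
print(get_obs()["force"],get_obs()["ee_pos"]); 
if 0.17<np.percentile(P[:,2],95)<.191: print(hand_in())
```

```text
752 [0.4752 0.0695 0.1804] [0.1672 0.1835 0.1865]
[-0.1831 -0.5841 -0.1687] [0.477  0.0631 0.2662]
the job is handed in; nothing more can be done
None
```

The mallet hangs in the ring with its pin in the slots and its shoulder flush on the ring; the gripper has let go and is clear above it, and I handed the job in at about 13 s of the 72 s allowed (no verdict was returned).

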